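# Seat the specimen holder under the stage lip and hold it

### The job

The specimen holder has to be pressed home on the measuring stage, but a small pedestal has been left standing in front of the lip: lift it away and stand it upright on the round rubber mat. Then lay the specimen holder flat on the stage and slide it, narrow nose first, in under the lip, feel it meet the sprung stop bar and press the bar back to its end stop. Finish while still holding the holder pressed home with the fingers on it (the spring pushes it out if you let go), and leave the other things on the bench undisturbed.

Things in the scene. Friction and masses are not known exactly. Their poses are not given: they have to be found in the camera images.
- stage: Fixed grey plate 240 (x) x 200 (y) x 20 mm on the bench; origin at the centre of its underside. +x is the way the holder is pushed in. A dark steel lip bridges the plate at x = 45 to 95 mm, 106 mm wide, underside 12 mm and top 20 mm above the plate; the pocket below is 78 mm wide, centred on y = 0.
- lip_mouth (a point): Middle of the pocket's mouth: on the stage's top surface, under the lip's front edge, at (45, 0, 20) mm in the stage's frame; axes as the stage's. In front of it two low rails (10 mm high) flare from about 80 mm apart to about 111 mm apart at stage x = 15 mm.
- stop_bar (a joint): Sprung steel bar, 60 mm wide, across the pocket under the lip. Value in m: 0 = out (front face at stage x = 65 mm, 20 mm behind the lip's front edge), 0.010 = back on its hard end stop (x = 75 mm). It resists with about 2.5 N at 0, 6 N at the end stop, and springs back when let go. A thin pin on its back shows behind the lip.
- holder: Loose flat aluminium specimen holder, 0.2 kg, flat on the bench: plate 110 (x) x 70 (y) x 8 mm, origin at the centre of its underside, +x towards its nose; the first 15 mm at the nose are 56 mm wide. A dark window lies on top towards the nose. An upright grip fin, 36 (x) x 14 (y) mm, its top 49 mm above the underside, stands 30 mm behind the origin (x = -30 mm).
- holder_nose (a point): Middle of the holder's nose edge, at its underside: (55, 0, 0) mm in the holder's frame. Fully home it is at (75, 0, 20) mm in the stage's frame.
- holder_fin (a point): Top centre of the holder's grip fin: (-30, 0, 49) mm in the holder's frame.
- pedestal: Loose small metal pedestal, about 0.35 kg, starts standing on the stage in front of the lip: round base 56 mm across and 8 mm thick, post 16 mm across, and a block on top 36 (x) x 26 (y) x 24 mm that spans 48 to 72 mm above the underside. Origin at the centre of its underside.
- pedestal_head (a point): Top centre of the pedestal's block, 72 mm above its underside; axes as the pedestal's.
- mat: Fixed round black rubber mat on the bench, 124 mm across, 4 mm thick; origin at the centre of its underside.
- ring_gauge: Bystander, to be left alone: steel ring, 60 mm outside, 22 mm high.
- step_gauge: Bystander, to be left alone: steel stepped round gauge, 54 mm wide, 44 mm high.
- vise: Bystander, to be left alone: small dark steel bench vise, 170 x 50 x 46 mm.
- pendant: Bystander, to be left alone: black hand controller with a display, 75 x 150 x 28 mm.
- probe_rack: Bystander, to be left alone: black probe rack, a 170 mm bar on a round foot, 116 mm high.
- parts_tray: Bystander, to be left alone: open grey tray with small parts, 200 x 150 x 35 mm.
Mind the look-alikes: they are no part of the job. Leave any turquoise look-alike of the holder alone. What is shaped like the pedestal but pink is not meant.

How it is judged:
On the way, in this order (a step that is already met when the one before it is completed fails the run):
1. the pedestal stands upright on the mat, let go (horizontal distance between pedestal and mat below 0.034 m and height (world z) of pedestal below 0.008 m and angle between pedestal's own z axis and vertical below 0.12 rad and contact force between the fingers and pedestal below 0.2 N and linear speed of pedestal below 0.03 m/s), for 0.3 s.
2. the holder is pressed home under the lip by the fingers (value of joint stop_bar above 0.0075 m and x of holder_nose in the frame of stage above 0.07 m and y of holder_nose in the frame of stage between -0.01 and 0.01 m and z of holder_nose in the frame of stage between 0.016 and 0.026 m and angle between the x axis of holder and the x axis of stage, either way round below 0.12 rad and contact force between the fingers and holder above 1 N), for 0.3 s.
At the end, for the whole second after the job is handed in: Pedestal upright and released on the mat (centres within 34 mm). Holder flat under the lip (nose past stage x = 70 mm, within 10 mm of the middle line, z 16 to 26 mm, aligned within 0.12 rad), stop bar pressed back over 7.5 mm, fingers pressing on the holder (over 1 N) (all of step 1 and all of step 2); the arm keeps its last pose, push and grip.
It fails at once if the pedestal is tipped over (angle between pedestal's own z axis and vertical above 0.7 rad).
It fails at once if a bystander on the bench is pushed more than 30 mm out of its place (distance of any of ring_gauge, step_gauge, vise, pendant, probe_rack, parts_tray from where it was at the start of the episode above 0.03 m).
It also fails if it takes over 58 s, if anything falls off the work surface, if the arm or the gripper's body presses on something with over 40 N, if the wrist force passes 120 N, or if a joint passes its speed limit or range.

### The arm

A 7-joint arm with a two-finger parallel gripper is mounted at the origin on the work surface. World frame = base frame: x ahead of the robot, y to its left, z up, the work surface at z = 0. Lengths are in m, angles in rad, forces in N, time in s.
With the tool pointing down it reaches from about 0.425 to 0.875 m from the base axis. Payload 8.4 kg.
Tool frame: the origin (TCP) lies between the finger pads; the fingertips stand 17 mm ahead of it and the grasp point (between the pads) lies 2 mm behind it (env.finger_overhang is the distance from the TCP to the fingertips, in m); z points along the fingers, y is the line along which they close (so a half turn about z gives the same grasp; the last joint's range is limited). The gripper opens to 87 mm and grips with 3 to 60 N. Pads are 19 mm wide; open, the fingers measure 117 mm over their backs; the gripper's body (75 mm by 190 mm) begins 51 mm behind the grasp point.
Start: joints at [1.01, 0.333, 0.04, 1.465, -0.013, 1.343, -0.059], TCP at [0.29, -0.582, 0.219] pointing down, gripper open.
Joint ranges: [-2.58, 2.58], [-0.38, 2.09], [-1.3, 1.39], [0.25, 2.4], [-1.5, 4.64], [0.08, 2.09], [-2.65, 2.65]. Speed limits (rad/s): [2.22, 2.22, 2.79, 2.79, 3.14, 3.14, 3.14].

### API

Orientations are given as a unit quaternion [w, x, y, z].
In Python, from cell import env, imaging gives the robot as it stands.
- The arm moves only by the tool jog_arm, never from a script. Its arguments are lists of equal length, an entry for each row: "claw": the opening, from 0 (shut) to 1 (fully open); "xyz": the shift along the tool's x, y, z in units of 25 mm (1.0 is 25 mm), a list of three; "twist": the turn, a rotation vector about the tool's x, y, z in units of 6 degrees (1.0 is 6 degrees), a list of three. A call has exactly 5 rows; each row is the pose to reach, as a shift and turn from the pose commanded when the call began, along the tool's axes at that moment; what a row does not reach only later rows make up. A row lasts 1/10 s, in which the tool goes at most 50 mm and 8.59 degrees, less where a joint would pass 70% of its speed; a pose out of reach is approached as far as the arm can. A call with a gripper value outside its range is refused whole. The fingers move at their own pace and stop on an object; "force" is the grip in N (left out, the last holds). Time passes only in rows, so rows that repeat a pose let the fingers close, or fill a call up. It gives the time, the measured TCP pose, the force, the opening and the grip force at its end, in the units of the state.
- env.read_state(): the state, without advancing time (a new reading comes with each control period).
- imaging.grab_frame(name): name is "scene" or "top"; returns (picture, depth): 480x640x3 uint8, red, green, blue; 480x640 float32, m along the optical axis (not along the pixel's ray), 0 where there is no reading.
- imaging.camera_params(name): a dict with "fovy" (degrees; the focal length in pixels is half the picture's height over the tangent of half this angle, whatever the lens; pixels are square), "cx", "cy" (the principal point, pixels), "dist_coeffs" ([k1, k2, p1, p2, k3] as OpenCV has them; the pictures are not rectified), "camera_from_world" (4x4, takes a point from world to camera coordinates). Camera axes: x right, y up, looking along -z (the intrinsics and any distortion apply to the point x, -y, -z); pixel columns grow to the right and rows downward; lengths in m; the calibration is good to about 2 mm. A picture is of the moment at which its call begins. camera_params takes no time and is no camera call.
- env.job_done(): hands the job in; it is judged then, once.
The state is a dict: "t": time; "joint_pos": joint angles; "dq": joint speeds; "tau": joint torques, N m; "tcp_pos": TCP position; "ee_rot": TCP orientation; "contact_force": force on the tool from outside, world axes, zero at the start; "torque": the same for the moment, N m; "grip_width": opening from 0.0 (shut) to 1.0 (fully open); "finger_force": force on a finger pad.
Only numpy, scipy, OpenCV 4.12 (cv2) and the standard library are available. Lean on these libraries where they do the work, as an engineer would, in place of code of your own. Each camera call takes 0.05 s, during which the arm holds its last target. There are 200 camera calls.

## Working session

There is one attempt and no reset: what is moved stays moved. The work goes in short steps, Python scripts to look and compute and a tool call to move; the robot and the scene stay as the last step left them, time stands still between calls to the robot, and variables do not carry over. Pictures are saved under pics/ and viewed, at most 10 in all, crops included, and the job is handed in when it is done.

Besides the shell and the picture viewer there is one more tool, called after "Emit:" in YAML: its name, and indented under it one key for each argument. jog_arm: Moves the arm, as the interface text tells. Its arguments: {"type":"object","properties":{"claw":{"type":"array","items":{"type":"number"}},"xyz":{"type":"array","items":{"type":"array","items":{"type":"number"}}},"twist":{"type":"array","items":{"type":"array","items":{"type":"number"}}},"force":{"type":"number"}},"required":["claw","xyz","twist"]}

```bash
mkdir -p pics; ls
cat > h.py <<'E'
import numpy as np, cv2
from cell import env, imaging
def K(n):
    p=imaging.camera_params(n); f=240/np.tan(np.radians(p["fovy"])/2)
    return np.array([[f,0,p["cx"]],[0,f,p["cy"]],[0,0,1]]),np.array(p["dist_coeffs"],float),np.array(p["camera_from_world"])
def ray(n,uv):
    k,d,T=K(n); q=cv2.undistortPoints(np.array(uv,float).reshape(-1,1,2),k,d).reshape(-1,2)
    v=np.c_[q[:,0],-q[:,1],-np.ones(len(q))]; R=T[:3,:3]
    return -R.T@T[:3,3], v@R
def onz(n,uv,z):
    o,v=ray(n,uv); return o+v*((z-o[2])/v[:,2])[:,None]
def cloud(n,uv,dep):
    o,v=ray(n,uv); uv=np.array(uv,int).reshape(-1,2); return o+v*dep[uv[:,1],uv[:,0]][:,None]
def proj(n,P):
    k,d,T=K(n); P=np.atleast_2d(P); c=P@T[:3,:3].T+T[:3,3]; c=c*[1,-1,-1]
    return cv2.projectPoints(c,np.zeros(3),np.zeros(3),k,d)[0].reshape(-1,2)
def grab(n,tag):
    a,d=imaging.grab_frame(n); cv2.imwrite(f"pics/{tag}.png",a[:,:,::-1]); np.savez(f"{tag}.npz",a=a,d=d); return a,d
E
python3 - <<'E'
from h import *
for n in("top","scene"):
    grab(n,n+"0"); k,d,T=K(n); print(n,k[0,0],d,T.round(3).tolist())
s=env.read_state(); print({k:np.round(v,3).tolist() for k,v in s.items()}, env.finger_overhang)
E
```

```text
pics
top 472.266695622677 [0.01949757 0.         0.         0.         0.        ] [[0.043, -0.999, 0.001, -0.034], [0.975, 0.043, 0.218, -0.533], [-0.218, -0.008, 0.976, -1.029], [0.0, 0.0, 0.0, 1.0]]
scene 465.8030603614403 [0.03490993 0.         0.         0.         0.        ] [[0.399, 0.917, 0.015, -0.18], [-0.586, 0.243, 0.773, 0.251], [0.705, -0.317, 0.634, -1.642], [0.0, 0.0, 0.0, 1.0]]
{'t': 0.1, 'joint_pos': [1.01, 0.334, 0.04, 1.466, -0.013, 1.343, -0.058], 'dq': [0.001, -0.003, -0.0, -0.003, -0.0, 0.0, -0.001], 'tau': [0.004, -65.782, 1.34, -40.471, -0.06, 0.041, 0.0], 'tcp_pos': [0.289, -0.582, 0.218], 'ee_rot': [-0.001, 0.973, 0.229, -0.0], 'contact_force': [0.259, -0.348, 0.425], 'torque': [0.022, 0.023, 0.013], 'finger_force': 0.0, 'grip_width': 1.002} 0.017
```

View pics/top0.png

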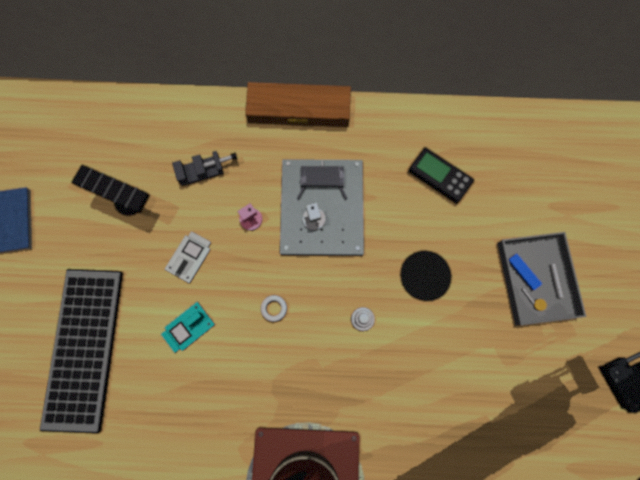

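View pics/scene0.png

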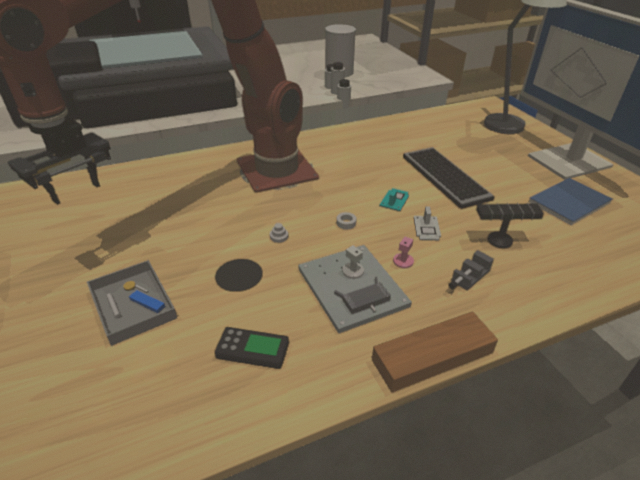

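The top view shows, for the holder, the grey-white plate at (188,257) and a turquoise look-alike at (188,327). For the pedestal it shows a grey one on the stage at (314,217) and a pink one at (250,217). By the description I choose the two grey ones. The mat is at (426,275), and the lip is at (322,177) on the stage, whose +x points up in the picture.

In the scene view, the pedestal is at (353,260), the holder at (427,227) and the mat at (239,274).

Run:
```python
from h import *
z=np.load("top0.npz"); a,d=z["a"],z["d"]
c=a[140:350,150:370]; cv2.imwrite("pics/crop1.png",cv2.resize(c,None,fx=2.8,fy=2.8,interpolation=cv2.INTER_CUBIC)[:,:,::-1])
vv,uu=np.mgrid[0:480,0:640]; P=cloud("top",np.c_[uu.ravel(),vv.ravel()],d).reshape(480,640,3)
np.save("P0.npy",P)
hsv=cv2.cvtColor(a,cv2.COLOR_RGB2HSV)
def box(u0,v0,u1,v1):
    m=np.zeros((480,640),bool); m[v0:v1,u0:u1]=1; return m
def rep(name,m,zc):
    m=m.astype(np.uint8); n,l,st,ce=cv2.connectedComponentsWithStats(m); i=1+np.argmax(st[1:,4]); l=(l==i)
    cn=max(cv2.findContours(l.astype(np.uint8),0,1)[0],key=cv2.contourArea).reshape(-1,2)
    w=onz("top",cn,zc)[:,:2].astype(np.float32); r=cv2.minAreaRect(w)
    print(name,st[i].tolist(),"rect",np.round(r[0],4),np.round(r[1],4),round(r[2],2),"circ",cv2.minEnclosingCircle(w))
    return l
print("bench z",np.median(P[280:300,220:250,2]))
sat=hsv[...,1];val=hsv[...,2]
rep("stage",box(265,145,380,270)&(sat<60),.02)
rep("lip",box(295,160,350,192)&(val<85),.04)
rep("mat",box(390,240,465,310)&(val<60),.004)
l=rep("holder",box(155,225,220,290)&(sat<70),.008)
for nm,b,lo,hi in(("fin",box(155,225,220,290),.04,.06),("head",box(290,195,340,240),.083,.105),("base",box(290,195,340,245),.024,.036),("pinkhead",box(230,195,275,240),.06,.08),("lipz",box(290,155,355,200),.034,.05)):
    m=b&(P[...,2]>lo)&(P[...,2]<hi); q=P[m]
    if len(q): print(nm,len(q),q.mean(0).round(4),q.min(0).round(3),q.max(0).round(3), "rect",cv2.minAreaRect(q[:,:2].astype(np.float32)))
```

```text
bench z -0.0013666151869069498
stage [280, 160, 84, 96, 7799] rect [ 0.6255 -0.0113] [0.2397 0.1991] 2.03 circ ((0.6259686946868896, -0.011594828218221664), 0.15341520309448242)
lip [301, 167, 43, 25, 845] rect [ 0.6878 -0.0089] [0.0611 0.1014] 2.52 circ ((0.6864732503890991, -0.007683437317609787), 0.05752528831362724)
mat [401, 251, 50, 50, 1922] rect [ 0.4701 -0.2648] [0.1163 0.117 ] 73.89 circ ((0.4700426161289215, -0.26491275429725647), 0.059254903346300125)
holder [165, 232, 46, 51, 1335] rect [0.4912 0.3013] [0.0719 0.111 ] 64.22 circ ((0.48957347869873047, 0.30208486318588257), 0.06136341020464897)
fin 104 [0.4642 0.3144 0.0472] [0.446 0.302 0.041] [0.481 0.328 0.053] rect ((0.46412956714630127, 0.3146527409553528), (0.014547506347298622, 0.03558460623025894), 63.84478759765625)
head 183 [0.591  0.0077 0.0905] [ 0.572 -0.009  0.083] [0.612 0.024 0.096] rect ((0.591606855392456, 0.007852318696677685), (0.03700709342956543, 0.025625204667448997), 19.21871566772461)
base 253 [0.5872 0.0093 0.027 ] [ 0.531 -0.054  0.024] [0.65  0.05  0.032] rect ((0.6030077338218689, -0.00045468658208847046), (0.11695697158575058, 0.09945721179246902), 19.474170684814453)
pinkhead 184 [0.589  0.1615 0.0699] [0.57  0.142 0.061] [0.608 0.183 0.076] rect ((0.5901904702186584, 0.16215501725673676), (0.026791488751769066, 0.035276979207992554), 37.32670974731445)
lipz 873 [ 0.6968 -0.0077  0.0386] [ 0.67  -0.061  0.034] [0.725 0.046 0.045] rect ((0.6969998478889465, -0.007416371256113052), (0.05163884162902832, 0.10476391762495041), 2.180806875228882)
```

View pics/crop1.png

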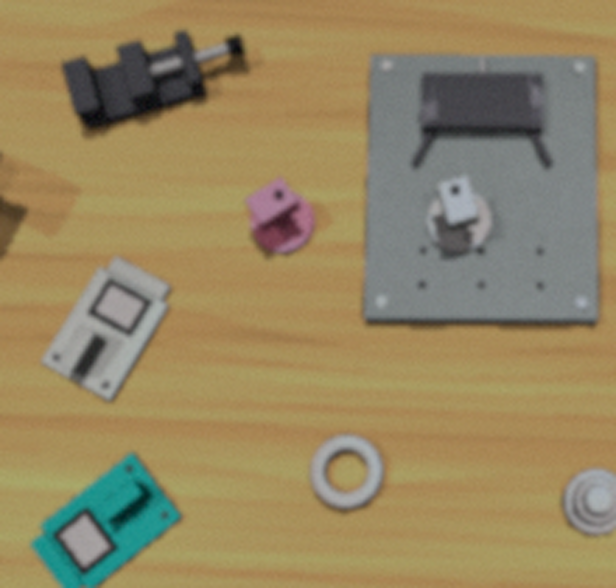

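The crop confirms the choice. The grey holder has its narrow nose at crop (140,275) and its fin at (90,355), and the grey pedestal's block is at (457,200) on the stage. The turquoise and pink ones are separate objects. Next I go above the pedestal.

```bash
cat >> h.py <<'E'
from scipy.spatial.transform import Rotation as Ro
def go(p,head):
    "units of shift and twist from the present pose to TCP p, tool down, tool x heading head (deg)"
    s=env.read_state(); w,x,y,z=s["ee_rot"]; R=Ro.from_quat([x,y,z,w])
    G=Ro.from_euler("z",head,degrees=True)*Ro.from_euler("x",180,degrees=True)
    print("t",round(s["t"],2),"tcp",np.round(s["tcp_pos"],4),"grip",np.round(s["grip_width"],3),np.round(s["finger_force"],1),"F",np.round(s["contact_force"],1))
    print("xyz",(R.inv().apply(np.array(p)-s["tcp_pos"])/.025).round(2),"twist",((R.inv()*G).as_rotvec(degrees=True)/6).round(2))
E
python3 -c "
from h import *
go([.591,.0077,.2],19.2)"
```

```text
t 0.1 tcp [ 0.2894 -0.5815  0.2178] grip 1.002 0.0 F [ 0.3 -0.3  0.4]
xyz [ 21.3  -15.72   0.73] twist [-0.01  0.    1.21]
```

Emit:
jog_arm:
  claw: [1,1,1,1,1]
  xyz:
    - [1.5,-1.1,0]
    - [3,-2.2,0]
    - [4.5,-3.3,0]
    - [6,-4.4,0]
    - [7.5,-5.5,0]
  twist:
    - [0,0,0]
    - [0,0,0]
    - [0,0,0]
    - [0,0,0]
    - [0,0,0]

```text
t: 0.6
tcp_pos: [0.3966, -0.3733, 0.2184]
ee_rot: [-0.0, 0.973, 0.229, -0.0]
contact_force: [0.6, -0.0, -0.2]
grip_width: 1.004
finger_force: 0.0
```

Emit:
jog_arm:
  claw: [1,1,1,1,1]
  xyz:
    - [1.5,-1.1,0]
    - [3,-2.2,0]
    - [4.5,-3.3,0]
    - [6,-4.4,0]
    - [7.5,-5.5,0]
  twist:
    - [0,0,0]
    - [0,0,0]
    - [0,0,0]
    - [0,0,0]
    - [0,0,0]

```text
t: 1.1
tcp_pos: [0.5031, -0.1668, 0.2185]
ee_rot: [-0.0, 0.973, 0.229, -0.0]
contact_force: [1.5, -0.9, 0.3]
grip_width: 0.997
finger_force: 0.0
```

```bash
python3 -c "
from h import *
go([.591,.0077,.15],19.2)"
```

```text
t 1.1 tcp [ 0.5031 -0.1668  0.2185] grip 0.997 0.0 F [ 1.5 -0.9  0.3]
xyz [ 6.26 -4.68  2.74] twist [-0.    0.    1.21]
```

Emit:
jog_arm:
  claw: [1,1,1,1,1]
  xyz:
    - [1.5,-1.1,0.6]
    - [3,-2.2,1.2]
    - [4.5,-3.3,1.8]
    - [6,-4.4,2.4]
    - [6.26,-4.68,2.74]
  twist:
    - [0,0,0.4]
    - [0,0,0.8]
    - [0,0,1.2]
    - [0,0,1.21]
    - [0,0,1.21]

```text
t: 1.6
tcp_pos: [0.5913, 0.0125, 0.1485]
ee_rot: [-0.002, 0.985, 0.17, -0.0]
contact_force: [-0.7, 0.5, 0.4]
grip_width: 0.999
finger_force: 0.0
```

```bash
python3 -c "
from h import *
go([.591,.0077,.078],19.2)"
```

```text
t 1.6 tcp [0.5913 0.0125 0.1485] grip 0.999 0.0 F [-0.7  0.5  0.4]
xyz [-0.07  0.19  2.82] twist [-0.03  0.    0.07]
```

Emit:
jog_arm:
  claw: [1,1,1,1,1]
  xyz:
    - [0,0,0]
    - [0,0,1]
    - [0,0,2]
    - [0,0,2.88]
    - [0,0,2.88]
  twist:
    - [0,0,0]
    - [0,0,0]
    - [0,0,0]
    - [0,0,0]
    - [0,0,0]

```text
t: 2.1
tcp_pos: [0.5884, 0.0031, 0.0758]
ee_rot: [0.0, 0.986, 0.165, -0.003]
contact_force: [-0.5, -0.6, -0.5]
grip_width: 1.002
finger_force: 0.0
```

Emit:
jog_arm:
  claw: [0.5,0.2,0,0,0]
  xyz:
    - [0,0,0]
    - [0,0,0]
    - [0,0,0]
    - [0,0,0]
    - [0,0,0]
  twist:
    - [0,0,0]
    - [0,0,0]
    - [0,0,0]
    - [0,0,0]
    - [0,0,0]
  force: 25

```text
t: 2.6
tcp_pos: [0.5911, 0.0058, 0.0787]
ee_rot: [0.0, 0.986, 0.167, 0.0]
contact_force: [0.6, -0.4, 0.6]
grip_width: 0.633
finger_force: 0.0
```

Emit:
jog_arm:
  claw: [0,0,0,0,0]
  xyz:
    - [0,0,0]
    - [0,0,0]
    - [0,0,0]
    - [0,0,-0.4]
    - [0,0,-0.8]
  twist:
    - [0,0,0]
    - [0,0,0]
    - [0,0,0]
    - [0,0,0]
    - [0,0,0]

```text
t: 3.1
tcp_pos: [0.5902, 0.0058, 0.0983]
ee_rot: [-0.0, 0.986, 0.167, -0.001]
contact_force: [-0.0, 0.5, -3.3]
grip_width: 0.293
finger_force: 25.0
```

```bash
python3 -c "
from h import *
go([.470,-.265,.15],19.2)"
```

```text
t 3.1 tcp [0.5902 0.0058 0.0983] grip 0.293 25.0 F [-0.   0.5 -3.3]
xyz [-8.11  8.65 -2.06] twist [-0.01  0.01  0.  ]
```

Emit:
jog_arm:
  claw: [0,0,0,0,0]
  xyz:
    - [0,0,-1]
    - [-0.3,0.3,-2]
    - [-1.2,1.3,-2]
    - [-2.2,2.3,-2]
    - [-3.2,3.4,-2]
  twist:
    - [0,0,0]
    - [0,0,0]
    - [0,0,0]
    - [0,0,0]
    - [0,0,0]

```text
t: 3.6
tcp_pos: [0.5426, -0.1013, 0.149]
ee_rot: [0.0, 0.986, 0.167, 0.0]
contact_force: [0.0, -0.3, -4.3]
grip_width: 0.29
finger_force: 25.0
```

Emit:
jog_arm:
  claw: [0,0,0,0,0]
  xyz:
    - [-1,1.1,0]
    - [-2.2,2.3,0]
    - [-3.3,3.5,0]
    - [-4.3,4.6,0]
    - [-4.8,5.1,0]
  twist:
    - [0,0,0]
    - [0,0,0]
    - [0,0,0]
    - [0,0,0]
    - [0,0,0]

```text
t: 4.1
tcp_pos: [0.4696, -0.2645, 0.1488]
ee_rot: [0.001, 0.986, 0.165, -0.0]
contact_force: [0.8, -0.8, -4.6]
grip_width: 0.291
finger_force: 25.0
```

Emit:
jog_arm:
  claw: [0,0,0,0,0]
  xyz:
    - [0,0,0]
    - [0,0,0.8]
    - [0,0,1.6]
    - [0,0,2.4]
    - [0,0,2.4]
  twist:
    - [0,0,0]
    - [0,0,0]
    - [0,0,0]
    - [0,0,0]
    - [0,0,0]

```text
t: 4.6
tcp_pos: [0.4703, -0.2589, 0.086]
ee_rot: [-0.002, 0.986, 0.167, -0.002]
contact_force: [-0.2, 1.0, -3.8]
grip_width: 0.295
finger_force: 25.0
```

```bash
python3 -c "
from h import *
go([.470,-.265,.0625],19.2)
a,d=grab('top','top1')
cv2.imwrite('pics/c2.png',cv2.resize(a[200:350,340:500],None,fx=3,fy=3)[:,:,::-1])"
```

```text
t 4.6 tcp [ 0.4703 -0.2589  0.086 ] grip 0.295 25.0 F [-0.2  1.  -3.8]
xyz [-0.09  0.23  0.94] twist [-0.04  0.03  0.01]
```

View pics/c2.png

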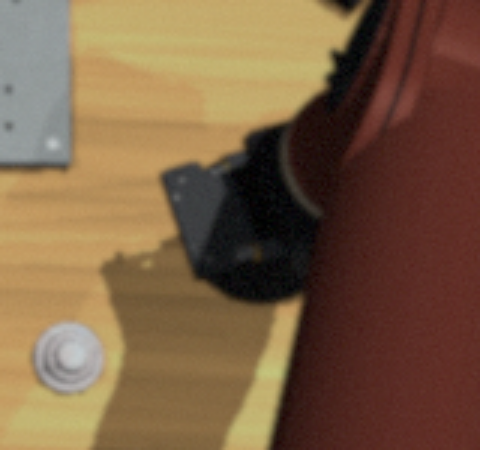

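The arm hides the mat from above, so I lower by force and check afterwards.

Emit:
jog_arm:
  claw: [0,0,0,0,0]
  xyz:
    - [0,0,0.2]
    - [0,0,0.4]
    - [0,0,0.6]
    - [0,0,0.75]
    - [0,0,0.85]
  twist:
    - [0,0,0]
    - [0,0,0]
    - [0,0,0]
    - [0,0,0]
    - [0,0,0]

```text
t: 5.15
tcp_pos: [0.4716, -0.2605, 0.0666]
ee_rot: [-0.0, 0.986, 0.167, -0.0]
contact_force: [-6.0, 6.3, 19.1]
grip_width: 0.296
finger_force: 25.0
```

Emit:
jog_arm:
  claw: [0,0,0,0,0]
  xyz:
    - [0,0,0.03]
    - [0,0,0.06]
    - [0,0,0.08]
    - [0,0,0.08]
    - [0,0,0.08]
  twist:
    - [0,0,0]
    - [0,0,0]
    - [0,0,0]
    - [0,0,0]
    - [0,0,0]

```text
t: 5.65
tcp_pos: [0.4721, -0.2605, 0.0668]
ee_rot: [0.0, 0.986, 0.167, 0.0]
contact_force: [-7.1, 4.0, 15.0]
grip_width: 0.294
finger_force: 25.0
```

```bash
python3 -c "
from h import *
go([.470,-.265,.0625],19.2)
a,d=grab('scene','scene1')
cv2.imwrite('pics/c3.png',cv2.resize(a[200:310,170:330],None,fx=4.5,fy=4.5,interpolation=cv2.INTER_CUBIC)[:,:,::-1])"
```

```text
t 5.65 tcp [ 0.4721 -0.2605  0.0668] grip 0.294 25.0 F [-7.1  4.  15. ]
xyz [-0.14  0.14  0.17] twist [ 0. -0. -0.]
```

View pics/c3.png

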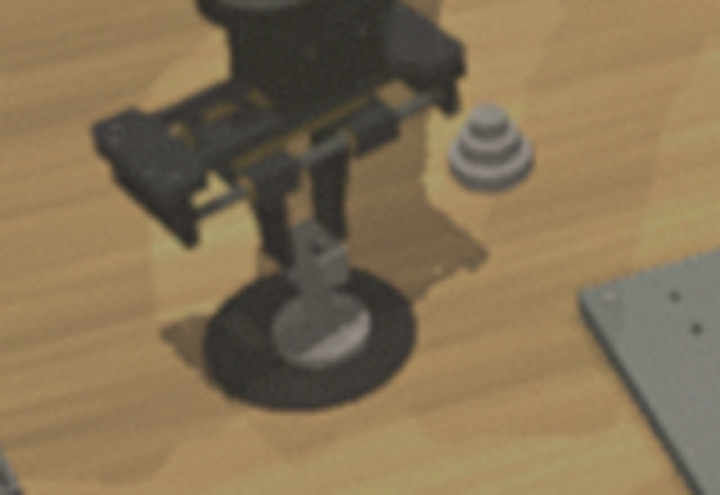

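The crop shows the pedestal over the mat, with its base at crop (320,328) and the mat centre at (310,337). It has pivoted slightly in the pads and rests on one base edge, well within its stable angle. I loosen the grip to 3 N so it rights itself before opening.

Emit:
jog_arm:
  claw: [0,0,0,0,0]
  xyz:
    - [0,0,0]
    - [0,0,0]
    - [0,0,0]
    - [0,0,0]
    - [0,0,0]
  twist:
    - [0,0,0]
    - [0,0,0]
    - [0,0,0]
    - [0,0,0]
    - [0,0,0]
  force: 3

```text
t: 6.2
tcp_pos: [0.4721, -0.2604, 0.0651]
ee_rot: [-0.0, 0.986, 0.167, 0.0]
contact_force: [-1.8, 3.7, 3.9]
grip_width: 0.298
finger_force: 3.0
```

```bash
python3 -c "
from h import *
go([.470,-.265,.0625],19.2)
a,d=grab('scene','scene2')
cv2.imwrite('pics/c4.png',cv2.resize(a[230:300,200:290],None,fx=7,fy=7,interpolation=cv2.INTER_CUBIC)[:,:,::-1])"
```

```text
t 6.2 tcp [ 0.4721 -0.2604  0.0651] grip 0.298 3.0 F [-1.8  3.7  3.9]
xyz [-0.14  0.15  0.1 ] twist [-0. -0.  0.]
```

View pics/c4.png

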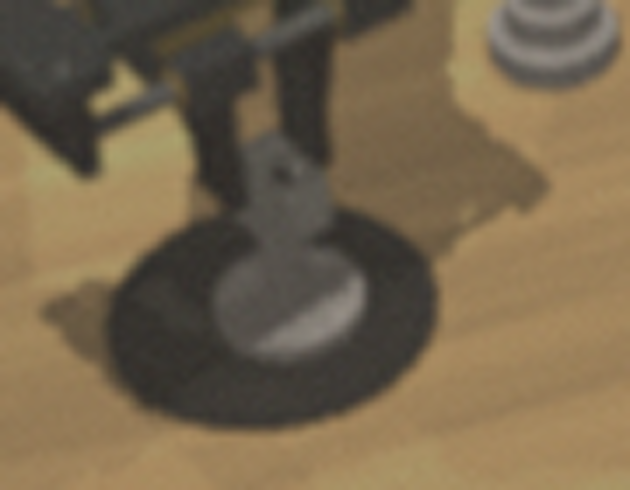

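It now stands nearly flat, with the base at crop (290,300) inside the mat. I open the gripper.

Emit:
jog_arm:
  claw: [0.33,0.36,0.4,0.5,0.6]
  xyz:
    - [0,0,0]
    - [0,0,0]
    - [0,0,0]
    - [0,0,0]
    - [0,0,0]
  twist:
    - [0,0,0]
    - [0,0,0]
    - [0,0,0]
    - [0,0,0]
    - [0,0,0]

```text
t: 6.75
tcp_pos: [0.4717, -0.2608, 0.0648]
ee_rot: [0.0, 0.986, 0.167, -0.0]
contact_force: [-0.9, 0.1, 0.2]
grip_width: 0.501
finger_force: 0.0
```

Emit:
jog_arm:
  claw: [0.7,0.8,0.8,0.8,0.8]
  xyz:
    - [0,0,0]
    - [0,0,-1]
    - [0,0,-2.5]
    - [0,0,-4]
    - [0,0,-5]
  twist:
    - [0,0,0]
    - [0,0,0]
    - [0,0,0]
    - [0,0,0]
    - [0,0,0]

```text
t: 7.25
tcp_pos: [0.4724, -0.2609, 0.1927]
ee_rot: [0.001, 0.986, 0.167, 0.001]
contact_force: [0.9, -0.4, -0.8]
grip_width: 0.794
finger_force: 0.0
```

```bash
python3 -c "
from h import *
a,d=grab('scene','scene3')
vv,uu=np.mgrid[225:300,190:290]; P=cloud('scene',np.c_[uu.ravel(),vv.ravel()],d)
for lo,hi in((.07,.085),(.045,.075),(.01,.018)):
    q=P[(P[:,2]>lo)&(P[:,2]<hi)&(np.hypot(P[:,0]-.47,P[:,1]+.265)<.06)]
    if len(q):print(len(q),q.mean(0).round(4),q.min(0).round(3),q.max(0).round(3))
go([.464,.3145,.15],-25.8-180)"
```

```text
t 7.3 tcp [ 0.474  -0.2616  0.1964] grip 0.795 0.0 F [ 1.9 -1.5  4.5]
xyz [  7.19 -21.9    1.77] twist [  0.08   0.04 -22.5 ]
```

```bash
python3 -c "
from h import *
z=np.load('scene3.npz');a,d=z['a'],z['d']
cv2.imwrite('pics/c5.png',cv2.resize(a[220:310,180:300],None,fx=6,fy=6,interpolation=cv2.INTER_CUBIC)[:,:,::-1])
print(d[240:290:10,225:260:5]); print(proj('scene',[[.47,-.265,.004],[.47,-.265,.076]]))
vv,uu=np.mgrid[225:300,190:290]; P=cloud('scene',np.c_[uu.ravel(),vv.ravel()],d).reshape(75,100,3);print(P[15:65:10,35:70:10].round(3).tolist())
"
```

```text
[[0.21946324 0.22122796 0.22337143 0.22440557 0.22375454 0.22560902
  0.22666475]
 [0.22341764 0.22481874 0.22669373 0.22750783 0.22783124 0.23033568
  0.23071618]
 [0.22753662 0.22820246 0.22932748 0.23126218 0.23403603 0.23318844
  0.23449072]
 [0.23196395 0.23183712 0.234668   0.23462217 0.23644057 0.23648956
  0.23884557]
 [0.23595135 0.23581003 0.23801497 0.23961028 0.24121158 0.2422522
  0.24309114]]
[[237.61388056 272.96426213]
 [234.56073217 252.20941472]]
[[[1.203, -0.391, 0.711], [1.201, -0.386, 0.708], [1.203, -0.382, 0.708], [1.203, -0.377, 0.706]], [[1.202, -0.392, 0.705], [1.202, -0.387, 0.702], [1.203, -0.382, 0.702], [1.203, -0.377, 0.7]], [[1.202, -0.393, 0.698], [1.203, -0.388, 0.697], [1.201, -0.383, 0.694], [1.203, -0.378, 0.694]], [[1.202, -0.393, 0.691], [1.201, -0.388, 0.689], [1.202, -0.384, 0.688], [1.202, -0.379, 0.687]], [[1.201, -0.394, 0.685], [1.202, -0.389, 0.683], [1.202, -0.384, 0.681], [1.202, -0.379, 0.68]]]
```

View pics/c5.png

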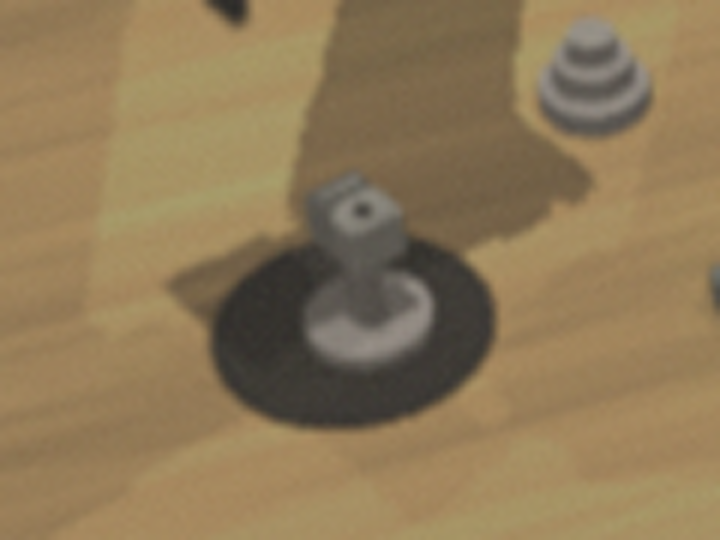

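The pedestal stands upright and free, with its base at crop (370,315) and the mat centre at about (353,333), a few mm apart. Scene depth is unusable, so I ignore it. Next is the holder.

Emit:
jog_arm:
  claw: [0.8,0.8,0.8,0.8,0.8]
  xyz:
    - [0.56,-1.71,0]
    - [1.12,-3.42,0]
    - [1.68,-5.13,0]
    - [2.24,-6.84,0]
    - [2.8,-8.55,0]
  twist:
    - [0,0,-1.4]
    - [0,0,-2.8]
    - [0,0,-4.2]
    - [0,0,-5.6]
    - [0,0,-7]

```text
t: 7.8
tcp_pos: [0.4672, -0.0341, 0.1899]
ee_rot: [0.0, 0.859, 0.512, 0.0]
contact_force: [0.9, 0.9, 0.5]
grip_width: 0.796
finger_force: 0.0
```

```bash
python3 -c "
from h import *
go([.464,.3145,.15],154.2)"
```

```text
t 7.8 tcp [ 0.4672 -0.0341  0.1899] grip 0.796 0.0 F [0.9 0.9 0.5]
xyz [12.2  -6.76  1.59] twist [  0.     0.   -15.44]
```

Emit:
jog_arm:
  claw: [0.8,0.8,0.8,0.8,0.8]
  xyz:
    - [1.5,-0.84,0]
    - [3.0,-1.68,0]
    - [4.5,-2.52,0]
    - [6.0,-3.36,0]
    - [7.5,-4.2,0]
  twist:
    - [0,0,-1.4]
    - [0,0,-2.8]
    - [0,0,-4.2]
    - [0,0,-5.6]
    - [0,0,-7]

```text
t: 8.3
tcp_pos: [0.4656, 0.1808, 0.19]
ee_rot: [0.0, 0.619, 0.785, 0.0]
contact_force: [0.8, -0.5, 0.2]
grip_width: 0.802
finger_force: 0.0
```

```bash
python3 -c "
from h import *
go([.464,.3145,.15],154.2)"
```

```text
t 8.3 tcp [0.4656 0.1808 0.19  ] grip 0.802 0.0 F [ 0.8 -0.5  0.2]
xyz [5.22 1.19 1.6 ] twist [ 0.    0.01 -8.45]
```

Emit:
jog_arm:
  claw: [0.8,0.8,0.8,0.8,0.8]
  xyz:
    - [1.3,0.3,0.4]
    - [2.6,0.6,0.8]
    - [4,0.9,1.2]
    - [5.0,1.1,1.6]
    - [5.2,1.2,1.6]
  twist:
    - [0,0,-1.4]
    - [0,0,-2.8]
    - [0,0,-4.2]
    - [0,0,-5.6]
    - [0,0,-7]

```text
t: 8.8
tcp_pos: [0.4635, 0.3158, 0.1485]
ee_rot: [-0.001, 0.294, 0.956, 0.0]
contact_force: [-1.1, 0.4, -0.7]
grip_width: 0.799
finger_force: 0.0
```

Emit:
jog_arm:
  claw: [0.8,0.8,0.8,0.8,0.8]
  xyz:
    - [0,0,0]
    - [0,0,0]
    - [0,0,0]
    - [0,0,0]
    - [0,0,0]
  twist:
    - [0,0,-1.45]
    - [0,0,-1.45]
    - [0,0,-1.45]
    - [0,0,-1.45]
    - [0,0,-1.45]

```text
t: 9.3
tcp_pos: [0.4656, 0.3123, 0.15]
ee_rot: [0.0, 0.227, 0.974, -0.0]
contact_force: [-0.1, 0.1, -0.2]
grip_width: 0.798
finger_force: 0.0
```

```bash
python3 -c "
from h import *
go([.464,.3145,.033],154.2)"
```

```text
t 9.3 tcp [0.4656 0.3123 0.15  ] grip 0.798 0.0 F [-0.1  0.1 -0.2]
xyz [0.1  0.05 4.68] twist [ 0.    0.   -0.08]
```

Emit:
jog_arm:
  claw: [0.8,0.8,0.8,0.8,0.8]
  xyz:
    - [0,0.05,1.4]
    - [-0.1,0.05,2.8]
    - [-0.1,0.05,4.0]
    - [-0.1,0.05,4.68]
    - [-0.1,0.05,4.68]
  twist:
    - [0,0,-0.08]
    - [0,0,-0.08]
    - [0,0,-0.08]
    - [0,0,-0.08]
    - [0,0,-0.08]

```text
t: 9.8
tcp_pos: [0.4671, 0.3117, 0.0311]
ee_rot: [-0.001, 0.222, 0.975, -0.001]
contact_force: [-0.3, 0.2, 1.0]
grip_width: 0.801
finger_force: 0.0
```

Emit:
jog_arm:
  claw: [0.5,0.3,0.1,0,0]
  xyz:
    - [0,0,0]
    - [0,0,0]
    - [0,0,0]
    - [0,0,0]
    - [0,0,0]
  twist:
    - [0,0,0]
    - [0,0,0]
    - [0,0,0]
    - [0,0,0]
    - [0,0,0]
  force: 50

```text
t: 10.3
tcp_pos: [0.4685, 0.3127, 0.0335]
ee_rot: [0.0, 0.222, 0.975, 0.0]
contact_force: [0.6, -0.2, -0.1]
grip_width: 0.432
finger_force: 0.0
```

Emit:
jog_arm:
  claw: [0,0,0,0,0]
  xyz:
    - [0,0,0]
    - [0,0,0]
    - [0,0,0]
    - [0,0,0]
    - [0,0,0]
  twist:
    - [0,0,0]
    - [0,0,0]
    - [0,0,0]
    - [0,0,0]
    - [0,0,0]

```text
t: 10.8
tcp_pos: [0.4683, 0.3128, 0.033]
ee_rot: [-0.0, 0.222, 0.975, 0.0]
contact_force: [0.5, 0.5, 0.3]
grip_width: 0.155
finger_force: 50.0
```

Emit:
jog_arm:
  claw: [0,0,0,0,0]
  xyz:
    - [0,0,-0.5]
    - [0,0,-1.5]
    - [0,0,-2.6]
    - [0,0,-3.7]
    - [0,0,-4.3]
  twist:
    - [0,0,0]
    - [0,0,0]
    - [0,0,0]
    - [0,0,0]
    - [0,0,0]

```text
t: 11.3
tcp_pos: [0.4687, 0.3133, 0.1432]
ee_rot: [0.001, 0.222, 0.975, 0.001]
contact_force: [0.4, 0.1, -1.9]
grip_width: 0.157
finger_force: 50.0
```

```bash
python3 -c "
from h import *
go([.56,-.0132,.14],182.1)
a,d=grab('scene','scene4')
cv2.imwrite('pics/c6.png',cv2.resize(a[120:280,330:530],None,fx=3,fy=3,interpolation=cv2.INTER_CUBIC)[:,:,::-1])"
```

```text
t 11.3 tcp [0.4687 0.3133 0.1432] grip 0.157 50.0 F [ 0.4  0.1 -1.9]
xyz [ -8.94 -10.2    0.12] twist [ 0.02  0.02 -4.62]
```

View pics/c6.png

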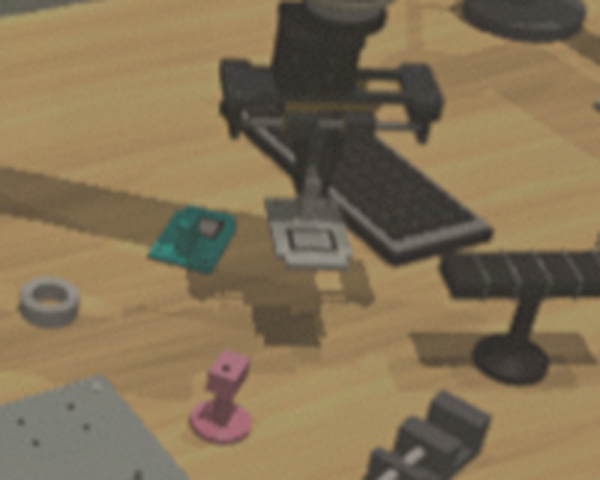

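The holder is held by its fin at crop (310,240) and looks about level. I carry it over to the stage.

Emit:
jog_arm:
  claw: [0,0,0,0,0]
  xyz:
    - [-0.6,-0.7,0]
    - [-1.6,-1.8,0]
    - [-2.7,-3.0,0]
    - [-3.8,-4.3,0]
    - [-4.9,-5.6,0]
  twist:
    - [0,0,-0.4]
    - [0,0,-1.2]
    - [0,0,-2]
    - [0,0,-2.8]
    - [0,0,-3.6]

```text
t: 11.85
tcp_pos: [0.5178, 0.1316, 0.1397]
ee_rot: [-0.001, 0.033, 0.999, -0.0]
contact_force: [0.6, 0.8, -1.8]
grip_width: 0.154
finger_force: 50.0
```

```bash
python3 -c "
from h import *
go([.56,-.0132,.14],182.1)"
```

```text
t 11.85 tcp [0.5178 0.1316 0.1397] grip 0.154 50.0 F [ 0.6  0.8 -1.8]
xyz [-2.07 -5.67 -0.01] twist [-0.   -0.01 -0.98]
```

Emit:
jog_arm:
  claw: [0,0,0,0,0]
  xyz:
    - [-0.5,-1.4,0]
    - [-1,-2.8,0]
    - [-1.5,-4.2,0]
    - [-1.9,-5.2,0]
    - [-2.07,-5.65,0]
  twist:
    - [0,0,-0.4]
    - [0,0,-0.8]
    - [0,0,-1]
    - [0,0,-1]
    - [0,0,-1]

```text
t: 12.35
tcp_pos: [0.5598, -0.0147, 0.1393]
ee_rot: [-0.001, -0.015, 1.0, -0.0]
contact_force: [0.3, 0.2, -0.3]
grip_width: 0.157
finger_force: 50.0
```

Emit:
jog_arm:
  claw: [0,0,0,0,0]
  xyz:
    - [0,0,0]
    - [0,0,0.7]
    - [0,0,1.6]
    - [0,0,2.4]
    - [0,0,2.9]
  twist:
    - [0,0,0]
    - [0,0,0]
    - [0,0,0]
    - [0,0,0]
    - [0,0,0]

```text
t: 12.85
tcp_pos: [0.5586, -0.0089, 0.0664]
ee_rot: [-0.001, -0.019, 1.0, 0.0]
contact_force: [-1.0, 0.4, -2.5]
grip_width: 0.154
finger_force: 50.0
```

Emit:
jog_arm:
  claw: [0,0,0,0,0]
  xyz:
    - [0,0,0]
    - [0,0,0]
    - [0,0,0]
    - [0,0,0]
    - [0,0,0]
  twist:
    - [0,0,0]
    - [0,0,0]
    - [0,0,0]
    - [0,0,0]
    - [0,0,0]

```text
t: 13.35
tcp_pos: [0.5602, -0.0111, 0.0686]
ee_rot: [0.0, -0.017, 1.0, -0.0]
contact_force: [-0.4, -0.8, -1.4]
grip_width: 0.154
finger_force: 50.0
```

```bash
python3 -c "
from h import *
go([.56,-.0132,.054],182.1)
a,d=grab('scene','scene5')
cv2.imwrite('pics/c7.png',cv2.resize(a[200:340,280:430],None,fx=4,fy=4,interpolation=cv2.INTER_CUBIC)[:,:,::-1])"
```

```text
t 13.35 tcp [ 0.5602 -0.0111  0.0686] grip 0.154 50.0 F [-0.4 -0.8 -1.4]
xyz [ 0.01 -0.08  0.58] twist [-0.    0.01 -0.02]
```

View pics/c7.png

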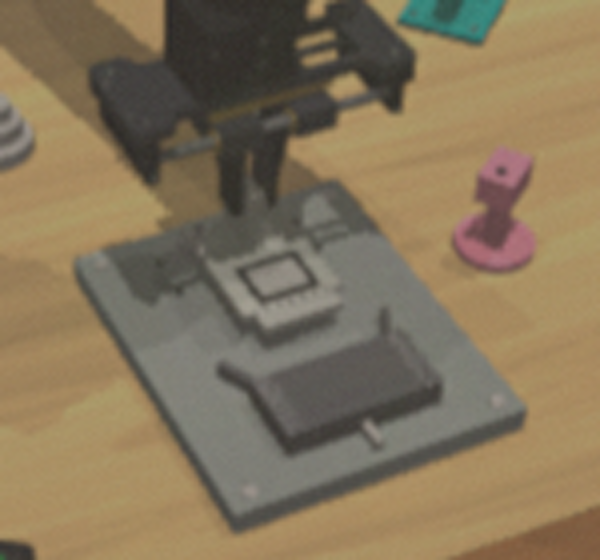

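The crop shows the holder above the stage with its nose at crop (300,325), square to the lip's mouth at about (320,370). I lower it onto the plate.

Emit:
jog_arm:
  claw: [0,0,0,0,0]
  xyz:
    - [0,-0.08,0.15]
    - [0,-0.08,0.3]
    - [0,-0.08,0.45]
    - [0,-0.08,0.52]
    - [0,-0.08,0.55]
  twist:
    - [0,0,0]
    - [0,0,0]
    - [0,0,0]
    - [0,0,0]
    - [0,0,0]

```text
t: 13.9
tcp_pos: [0.5597, -0.0131, 0.0538]
ee_rot: [-0.0, -0.017, 1.0, 0.0]
contact_force: [0.1, -0.2, -1.4]
grip_width: 0.151
finger_force: 50.0
```

Emit:
jog_arm:
  claw: [0,0,0,0,0]
  xyz:
    - [0,0,0.02]
    - [0,0,0.04]
    - [0,0,0.06]
    - [0,0,0.06]
    - [0,0,0.06]
  twist:
    - [0,0,0]
    - [0,0,0]
    - [0,0,0]
    - [0,0,0]
    - [0,0,0]

```text
t: 14.4
tcp_pos: [0.56, -0.0131, 0.053]
ee_rot: [0.0, -0.017, 1.0, -0.0]
contact_force: [-1.4, -0.5, 1.8]
grip_width: 0.154
finger_force: 50.0
```

Contact comes at the expected height (TCP z 0.053), so the holder lies flat. I slide it in.

Emit:
jog_arm:
  claw: [0,0,0,0,0]
  xyz:
    - [-0.2,0,0]
    - [-0.4,0,0]
    - [-0.6,0,0]
    - [-0.8,0,0]
    - [-1.0,0,0]
  twist:
    - [0,0,0]
    - [0,0,0]
    - [0,0,0]
    - [0,0,0]
    - [0,0,0]

```text
t: 14.9
tcp_pos: [0.5845, -0.0123, 0.053]
ee_rot: [-0.001, -0.017, 1.0, -0.0]
contact_force: [-6.6, -0.8, 8.4]
grip_width: 0.151
finger_force: 50.0
```

Emit:
jog_arm:
  claw: [0,0,0,0,0]
  xyz:
    - [-0.15,0,0]
    - [-0.3,0,0]
    - [-0.45,0,0]
    - [-0.6,0,0]
    - [-0.7,0,0]
  twist:
    - [0,0,0]
    - [0,0,0]
    - [0,0,0]
    - [0,0,0]
    - [0,0,0]

```text
t: 15.4
tcp_pos: [0.6021, -0.0116, 0.053]
ee_rot: [-0.001, -0.017, 1.0, -0.0]
contact_force: [-6.2, 0.1, 6.6]
grip_width: 0.154
finger_force: 50.0
```

```bash
python3 -c "
from h import *
R=Ro.from_euler('z',2.1,degrees=True).as_matrix();p=np.array([.6255,-.0108,0])
go(p+R@[-.0056,0,.053],182.1)"
```

```text
t 15.4 tcp [ 0.6021 -0.0116  0.053 ] grip 0.154 50.0 F [-6.2  0.1  6.6]
xyz [-0.71 -0.   -0.  ] twist [-0.   -0.01 -0.02]
```

The nose is about 12 mm under the lip with no jam. I ease the down-force slightly and advance to the bar.

Emit:
jog_arm:
  claw: [0,0,0,0,0]
  xyz:
    - [-0.1,0,-0.03]
    - [-0.2,0,-0.03]
    - [-0.3,0,-0.03]
    - [-0.4,0,-0.03]
    - [-0.45,0,-0.03]
  twist:
    - [0,0,0]
    - [0,0,0]
    - [0,0,0]
    - [0,0,0]
    - [0,0,0]

```text
t: 15.9
tcp_pos: [0.6134, -0.0112, 0.0532]
ee_rot: [-0.001, -0.017, 1.0, 0.0]
contact_force: [-3.0, -1.2, 0.3]
grip_width: 0.154
finger_force: 50.0
```

Emit:
jog_arm:
  claw: [0,0,0,0,0]
  xyz:
    - [-0.05,0,0]
    - [-0.1,0,0]
    - [-0.15,0,0]
    - [-0.2,0,0]
    - [-0.25,0,0]
  twist:
    - [0,0,0]
    - [0,0,0]
    - [0,0,0]
    - [0,0,0]
    - [0,0,0]

```text
t: 16.4
tcp_pos: [0.6196, -0.011, 0.0533]
ee_rot: [-0.0, -0.017, 1.0, 0.0]
contact_force: [-5.2, 0.6, 1.0]
grip_width: 0.151
finger_force: 50.0
```

Push force rose from 3 to 5 N, so the nose is on the bar's spring. I press on to the hard stop.

Emit:
jog_arm:
  claw: [0,0,0,0,0]
  xyz:
    - [-0.03,0,0]
    - [-0.06,0,0]
    - [-0.09,0,0]
    - [-0.12,0,0]
    - [-0.12,0,0]
  twist:
    - [0,0,0]
    - [0,0,0]
    - [0,0,0]
    - [0,0,0]
    - [0,0,0]

```text
t: 16.9
tcp_pos: [0.6223, -0.0108, 0.0532]
ee_rot: [-0.001, -0.017, 1.0, 0.0]
contact_force: [-6.9, 0.9, 1.3]
grip_width: 0.154
finger_force: 50.0
```

Emit:
jog_arm:
  claw: [0,0,0,0,0]
  xyz:
    - [-0.04,0,0]
    - [-0.08,0,0]
    - [-0.12,0,0]
    - [-0.12,0,0]
    - [-0.12,0,0]
  twist:
    - [0,0,0]
    - [0,0,0]
    - [0,0,0]
    - [0,0,0]
    - [0,0,0]

```text
t: 17.4
tcp_pos: [0.6226, -0.0108, 0.053]
ee_rot: [-0.003, -0.017, 1.0, -0.0]
contact_force: [-18.3, -0.6, 10.7]
grip_width: 0.153
finger_force: 50.0
```

The force jumped to 18 N with 0.3 mm of travel, after about 10 mm on the spring, so this is the end stop. I hold, then check the pin and the mat.

Emit:
jog_arm:
  claw: [0,0,0,0,0]
  xyz:
    - [0,0,0]
    - [0,0,0]
    - [0,0,0]
    - [0,0,0]
    - [0,0,0]
  twist:
    - [0,0,0]
    - [0,0,0]
    - [0,0,0]
    - [0,0,0]
    - [0,0,0]

```text
t: 17.9
tcp_pos: [0.6227, -0.0108, 0.053]
ee_rot: [-0.003, -0.017, 1.0, -0.0]
contact_force: [-18.8, 0.3, 10.7]
grip_width: 0.155
finger_force: 50.0
```

```bash
python3 -c "
from h import *
go([.6226,-.0108,.053],182.1)
a,d=grab('scene','scene6'); b=np.load('scene0.npz')['a']
f=lambda i:cv2.resize(i[235:335,210:410],None,fx=3,fy=3,interpolation=cv2.INTER_CUBIC)
cv2.imwrite('pics/c8.png',np.vstack([f(b),f(a)])[:,:,::-1])"
```

```text
t 17.9 tcp [ 0.6227 -0.0108  0.053 ] grip 0.155 50.0 F [-18.8   0.3  10.7]
xyz [ 0. -0.  0.] twist [-0.01 -0.06 -0.02]
```

View pics/c8.png

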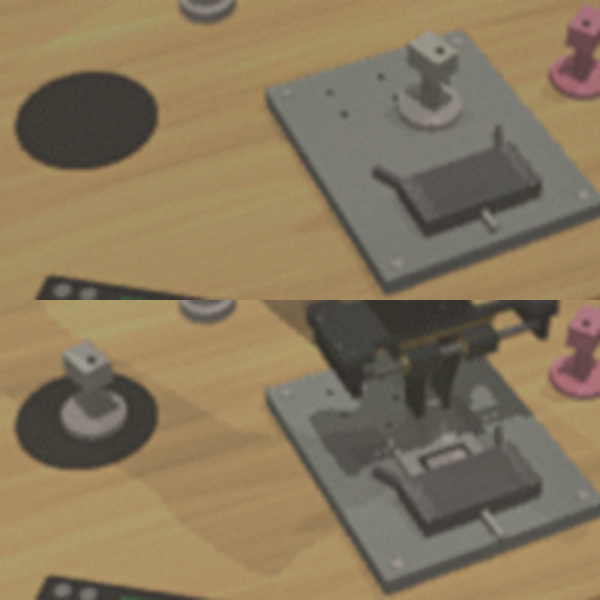

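The comparison shows the pedestal upright on the mat, at crop (92,410). The holder is under the lip, and the pin behind the lip, from (485,515) to (500,535), sticks out clearly farther than before. I hand the job in.

```bash
python3 -c "
from cell import env
print(env.job_done())"
```

```text
the job is handed in; nothing more can be done
None
```

I handed the job in after about 18 s of robot time, with the pedestal upright on the mat and the holder pressed against the stop bar's end stop at about 18 N, still gripped; the judge gave no verdict.

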